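Put the movement tray away and snap the cabinet shut

ROBOT

A 7-joint arm with a two-finger parallel gripper is mounted at the origin on the work surface. World frame = base frame: x ahead of the robot, y to its left, z up, the work surface at z = 0. Lengths are in mm, angles in rad, forces in N, time in s.
With the tool pointing down it reaches from about 400 to 875 mm from the base axis. Payload 4.4 kg.
Tool frame: the origin (TCP) lies at the very end of the fingers, on their centre line; the grasp point (between the pads) lies behind it (ctrl.hold_point_z is the z of the grasp point in the tool frame, in mm); z points along the fingers, y is the direction in which the jaws open and shut (so a half turn about z gives the same grasp; the last joint's range is limited). The gripper opens to 85 mm and grips with 20 to 120 N. Pads are 22 mm wide; open, the fingers measure 114 mm over their backs; the gripper's body (76 mm by 85 mm) begins 54 mm behind the grasp point. The pads swing forward as they close: fully open they stand 13 mm farther back than shut.
Start: joints at [1.124, 0.628, 0.038, 1.517, -0.027, 0.996, -0.02], TCP at [241.609, -603.442, 231.313] pointing down, gripper open.
Joint ranges: [-3.06, 3.06], [-0.37, 2.12], [-1.25, 1.32], [0.18, 2.47], [-1.1, 4.24], [0.23, 1.98], [-2.94, 2.94]. Speed limits (rad/s): [2.57, 2.57, 3.14, 3.14, 3.14, 3.14, 3.14].

INTERFACE

Orientations are given as [roll, pitch, yaw] about the fixed x, y, z axes, in that order (R = Rz(yaw) Ry(pitch) Rx(roll)).
In Python, from cell import ctrl, vision gives the robot as it stands.
- The arm moves only by the shell command python3 -m crank 'ROWS' [OPENING]. ROWS is JSON, a list of rows, each an object of numbers: "x", "y", "z": the shift along the tool's x, y, z in cm; "spin": the turn about the tool's z in rad. A call has 1 to 5 rows; each row shifts and turns the commanded pose from where the row before left it, along the tool's axes as they then stand; what a row does not reach is not made up. A row lasts 1/10 s, in which the tool goes at most 50 mm and 8.59 degrees, less where a joint would pass 70% of its speed; a pose out of reach is approached as far as the arm can. A call is refused whole if a number of a shift passes 5 or a number of a turn 0.15, either way. A call with a gripper value outside its range is refused whole. OPENING is the opening in per cent of the stroke, from 0 (shut) to 100 (fully open), set as the call begins (- or left out, the last holds). The fingers move at their own pace and stop on an object; the grip force is fixed at half the most. Time passes only in rows, so rows that do not move let the fingers close. It gives the time, the measured TCP pose, the force and the opening at its end, in the units of the state.
- ctrl.read_state(): the state, without advancing time (a new reading comes with each control period).
- vision.get_image(name): name is "scene" or "top" or "wrist"; returns the picture (384x512x3 uint8, blue, green, red); there is no depth.
- vision.calibration(name): a dict with "vfov" (degrees; the focal length in pixels is half the picture's height over the tangent of half this angle, whatever the lens; pixels are square), "cx", "cy" (the principal point, pixels), "eye" and "rotation" of the camera in the world. Camera axes: x right, y up, looking along -z (the intrinsics and any distortion apply to the point x, -y, -z); pixel columns grow to the right and rows downward; lengths in mm; the calibration is good to about 2 mm. A picture is of the moment at which its call begins: read the wrist's pose just before it. calibration takes no time and is no camera call; for the wrist camera it gives the pose at the moment of the call.
- ctrl.finish_job(): hands the job in, once; it reports no verdict.
Trained networks look in the newest picture that a camera, given by its name, has taken for a name from the list of things; names that differ only in an ending like _2 or _b are one class to them, and where a whole thing is asked for, a point or a joint stands for the part that bears it (a point fixed in the world has none). Each returns a list of dicts, best first, with "score" (0 to 1); they miss things now and then, are a little off and sometimes report something else, mostly with a low value. They report only what shows in the picture. A call takes as long as a camera call. They do not tell look-alikes from the thing itself.
- vision.boxes_of(name, camera): "extent" ([left, top, right, bottom] in pixels, round what is visible of it).
- vision.regions_of(name, camera): "mask" (384x512 bool, what is visible of it) and "extent" ([left, top, right, bottom] in pixels, round what is visible of it).
- vision.place_of(name, camera): "point" ([column, row] in pixels: a listed point, or the origin of a listed thing).
The state is a dict: "clock": time; "qpos": joint angles; "qd": joint speeds; "tau": joint torques, N m; "eef_pos": TCP position; "tool_rot": TCP orientation; "force": force on the tool from outside, world axes, zero at the start; "torque": the same for the moment, N m; "width": finger opening in mm.
Only numpy, scipy, OpenCV 4.12 (cv2) and the standard library are available. Lean on these libraries where they do the work, as an engineer would, in place of code of your own. Each camera call takes 0.05 s, during which the arm holds its last target.

TASK

Put the metal movement tray away in the open white dust cabinet: lift it off the stack of parts boxes (its middle grip is for that), set it down upright on the bench in front of the opening with its end grip outside, and let go; then slide it all the way in by the end grip. Finally push the cabinet door shut past its roller catch until it snaps home, and leave the other things on the bench where they are.

Things in the scene. Friction and masses are not known exactly. Their poses are not given: they have to be found in the camera images.
- cabinet: Fixed low white cabinet, 190 mm wide (y), 190 deep (x), 85 high, walls 10. It has no bottom: the bench is its floor. Origin: on the bench, middle of the front opening's plane; +x points level into the cabinet, z up. Inside 170 wide, 180 deep. Position and yaw vary.
- top_edge (a point): Middle of the front edge of the cabinet's top plate (8 mm thick, underside 77 mm above the bench), 55 mm behind the front plane. In front of this edge the cabinet is open above, so fingers pointing down can reach in there.
- door (a joint): Angle (rad) of the white upright door, 190 mm wide, 83 high, 12 thick, hinged on a vertical axis at the cabinet's left (+y) front edge. 0: shut, inner face on the front plane; 1.57: straight out; limit 2.1; starts at 1.5 to 1.95. It swings easily and stays where left.
- catch (a point): Sprung roller by the cabinet's right wall, 7 mm behind the front plane, 58 mm above the bench. A striker on the door meets it at about 0.1 rad; pushing it on takes about 10 N at door_push, most at 0.09 rad; the crest is at about 0.05 rad; past it the roller draws the door to 0 by itself. Roller and striker keep 58 mm or more to the right of the cabinet's middle line.
- door_hinge (a point): On the door's hinge axis, at cabinet x = 0, y = +95 mm, 43.5 mm above the bench. Its frame turns with the door: -y runs along the panel to the free edge (190 mm away), -x points out of the outer face (at x = -12 mm).
- door_push (a point): A good place to push: on the door's outer face, 120 mm from the hinge axis, 43.5 mm above the bench. Axes as for door_hinge: push along +x. A steel pull, 10 mm wide and standing 18 mm out of the face, is 172 mm from the hinge.
- tray_center (a point): Centre (31 mm above the underside) of the loose aluminium tray, 150 mm long (x), 96 wide (y), rim 26 high, four brass movements fixed inside (up to 18 high), 0.37 to 0.7 kg. Here stands the middle grip, an upright plate 40 long (x), 14 thick (y), top 62 above the underside: pinch it across y from above to lift the tray level.
- end_grip: The tray's end grip, part of the tray: upright plate 24 mm long (x), 14 thick (y), top 58 above the tray's underside, 59 from the tray's centre towards the tray's -x end, too far off balance for lifting. Origin: middle of its foot, 4 above the tray's underside; axes as the tray's.
- tray: The same tray; origin at the middle of its underside. It goes into the cabinet +x end first. Fully in, its -x end (75 mm from the centre) is behind the cabinet's front plane: the centre is 77 to 105 mm behind it.
- stack: Fixed stack of three flat white parts boxes, 190 x 140 mm, top 40.5 mm above the bench; the tray starts on it. Origin: middle of its underside.
- blower: Bystander, to be left alone: red rubber dust blower, 58 mm wide, 105 mm tall, standing; origin in the middle of its underside.
- brush: Bystander, to be left alone: bench brush 170 mm long, lying; origin in the middle of its underside.
- solution: Bystander, to be left alone: small bottle, 44 mm wide, 110 mm tall; origin in the middle of its underside.
- jar: Bystander, to be left alone: low glass jar, 60 mm wide, 60 mm tall; origin in the middle of its underside.
- oil_cup: Bystander, to be left alone: white ceramic bowl, 60 mm wide, 35 mm tall; origin in the middle of its underside.
- driver: Bystander, to be left alone: screwdriver 160 mm long, lying; origin in the middle of its underside.
There are look-alikes about, which are no part of the job. Of the things that look like the tray, the middle-sized one is meant.

How it is judged:
By the outcome, as a careful person would: the job done as asked, in the order asked, and still so for the second after the job is handed in, with the robot touching nothing.
It also fails if it takes over 64 s, if anything falls off the work surface, if the arm or the gripper's body presses on something with over 40 N, if the wrist force passes 120 N, or if a joint passes its speed limit or range.

## Working session

There is one attempt and no reset: what is moved stays moved. The work goes in short steps, Python scripts to look and compute and a shell command to move; the robot and the scene stay as the last step left them, time stands still between calls to the robot, and variables do not carry over. Pictures are saved under pics/ and viewed, and the job is handed in when it is done.

```bash
ls; mkdir -p pics
python3 - <<'E'
from cell import ctrl, vision
import cv2,numpy as np
s=ctrl.read_state(); print({k:np.round(v,3).tolist() for k,v in s.items()}, ctrl.hold_point_z)
for n in ["scene","top","wrist"]:
    c=vision.calibration(n); print(n,{k:(np.round(v,4).tolist() if not isinstance(v,(str,dict)) else v) for k,v in c.items()})
for n in ["scene","top"]:
    cv2.imwrite(f"pics/{n}0.png",vision.get_image(n))
E
```

```text
pics
{'clock': 0.0, 'qpos': [1.124, 0.629, 0.038, 1.518, -0.027, 0.996, -0.02], 'qd': [-0.001, -0.001, 0.002, 0.001, 0.0, -0.001, -0.001], 'tau': [0.001, -56.341, 1.227, -19.345, 0.011, 0.01, -0.0], 'eef_pos': [241.388, -602.823, 230.381], 'tool_rot': [-3.14, -0.0, 0.381], 'force': [1.243, 0.33, -0.25], 'torque': [-0.001, 0.0, 0.051], 'width': 85.399} -18.700000000000003
scene {'vfov': 55.6728, 'cx': 254.9782, 'cy': 191.8513, 'eye': [1530.404, -131.1296, 972.6551], 'rotation': [0.8776, -0.0031, 1.4708]}
top {'vfov': 52.4711, 'cx': 261.2602, 'cy': 192.9535, 'eye': [378.1993, -29.2586, 1310.2646], 'rotation': [0.0851, 0.0168, -1.57]}
wrist {'vfov': 60.4422, 'cx': 257.6842, 'cy': 192.2212, 'eye': [310.3528, -576.0546, 373.3218], 'rotation': [-0.2949, 0.0013, -1.191]}
```

View pics/scene0.png

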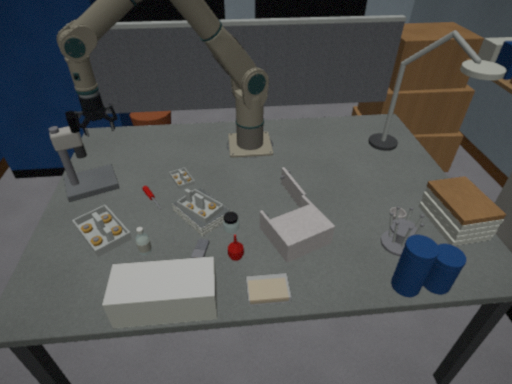

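View pics/top0.png

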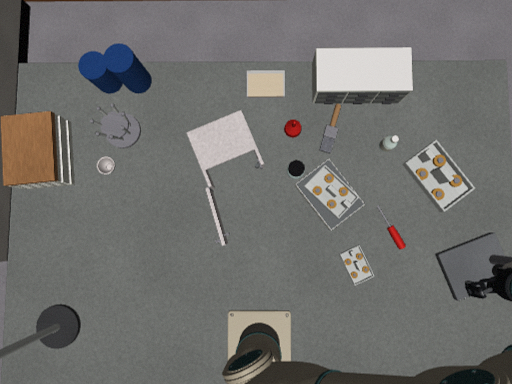

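```bash
cat > h.py <<'E'
import numpy as np
from scipy.spatial.transform import Rotation as R
from cell import ctrl, vision
def cam(n,c=None):
    c=c or vision.calibration(n)
    return (192/np.tan(np.radians(c["vfov"]/2)),c["cx"],c["cy"],np.array(c["eye"]),R.from_euler('xyz',c["rotation"]).as_matrix())
def proj(p,C):
    f,cx,cy,e,M=C; q=(np.atleast_2d(p)-e)@M
    return np.c_[cx+f*q[:,0]/-q[:,2], cy-f*q[:,1]/-q[:,2]]
def ray(px,C):
    f,cx,cy,e,M=C; d=M@np.array([(px[0]-cx)/f,-(px[1]-cy)/f,-1]); return e,d
def atz(px,z,C):
    e,d=ray(px,C); return e+d*(z-e[2])/d[2]
E
python3 - <<'E'
from h import *
for n in ["top","scene"]:
    C=cam(n); vision.get_image(n)
    print(n,proj([0,0,0],C))
    for k,z in [("cabinet",0),("top_edge",85),("door_hinge",43.5),("door_push",43.5),("catch",58),("tray_center",71.5),("end_grip",44.5),("tray",40.5),("stack",0),("blower",0),("brush",0),("solution",0),("jar",0),("oil_cup",0),("driver",0)]:
        r=vision.place_of(k,n)
        print(k,[(round(d["score"],2),np.round(d["point"],1).tolist(),np.round(atz(d["point"],z,C)).tolist()[:2]) for d in r[:4]])
E
```

```text
top [[258.94669205 342.28747014]]
cabinet [(0.33, [109.8, 166.5], [581.0, 511.0])]
top_edge [(0.97, [230.6, 157.5], [596.0, 89.0])]
door_hinge [(0.17, [229.3, 155.3], [611.0, 98.0])]
door_push [(0.82, [220.5, 224.0], [385.0, 124.0])]
catch [(0.81, [261.0, 167.6], [568.0, -7.0])]
tray_center [(0.9, [332.9, 192.0], [487.0, -236.0]), (0.89, [356.4, 266.0], [254.0, -306.0]), (0.74, [438.6, 176.7], [535.0, -572.0]), (0.15, [326.3, 194.7], [478.0, -215.0])]
end_grip [(0.61, [349.2, 253.8], [290.0, -290.0]), (0.59, [342.9, 205.9], [444.0, -273.0]), (0.5, [420.6, 160.2], [593.0, -528.0])]
tray [(0.75, [432.7, 177.3], [537.0, -567.0]), (0.66, [331.8, 192.2], [489.0, -238.0]), (0.64, [355.1, 263.8], [258.0, -309.0])]
stack [(0.86, [326.8, 192.5], [491.0, -228.0])]
blower [(0.76, [294.5, 128.6], [711.0, -121.0])]
brush [(0.8, [332.4, 124.1], [726.0, -250.0])]
solution [(0.76, [385.3, 143.7], [658.0, -428.0])]
jar []
oil_cup [(0.83, [108.9, 166.0], [583.0, 514.0])]
driver [(0.54, [389.0, 226.4], [378.0, -433.0]), (0.31, [331.5, 193.1], [489.0, -244.0])]
scene [[249.87201982 144.81070941]]
cabine
[... 355 characters left out ...]
[487.0, -245.0]), (0.67, [98.5, 227.8], [593.0, -578.0]), (0.66, [181.0, 175.8], [320.0, -311.0])]
end_grip [(0.46, [181.3, 180.2], [314.0, -314.0]), (0.44, [185.7, 202.5], [457.0, -289.0]), (0.44, [109.5, 241.6], [636.0, -539.0])]
tray [(0.88, [182.0, 179.1], [302.0, -312.0]), (0.65, [198.8, 206.7], [482.0, -239.0]), (0.49, [197.2, 262.9], [755.0, -239.0])]
stack [(0.77, [201.8, 215.3], [488.0, -231.0])]
blower [(0.65, [237.5, 258.6], [716.0, -107.0])]
brush [(0.55, [195.9, 262.4], [719.0, -248.0])]
solution [(0.82, [147.2, 253.4], [663.0, -417.0])]
jar [(0.55, [232.8, 228.4], [570.0, -115.0])]
oil_cup [(0.65, [395.7, 217.0], [570.0, 516.0])]
driver [(0.61, [150.4, 199.5], [373.0, -441.0])]
```

Run:
```python
import cv2
a=cv2.imread("pics/top0.png")
cv2.imwrite("pics/c1.png",cv2.resize(a[100:255,175:375],None,fx=4,fy=3.8,interpolation=cv2.INTER_CUBIC)[:590])
```

```text
(no output)
```

View pics/c1.png

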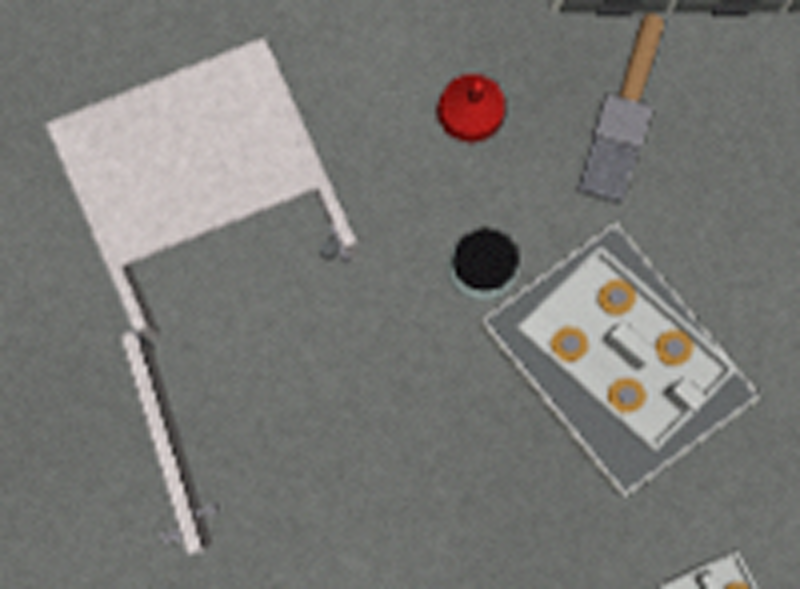

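```bash
cat > fit.py <<'E'
from h import *
from scipy.optimize import least_squares
def T(p,L):
    c,s=np.cos(p[2]),np.sin(p[2]); L=np.array(L,float)
    return np.c_[p[0]+c*L[:,0]-s*L[:,1],p[1]+s*L[:,0]+c*L[:,1],L[:,2]]
def fit(L,px,C,p0):
    r=least_squares(lambda p:(proj(T(p,L),C)-px).ravel(),p0,x_scale=[10,10,.1]); return r.x,np.abs(r.fun).reshape(-1,2).max(1)
E
python3 - <<'E'
from fit import *
C=cam("top")
u=lambda a:np.array([[175+(x+.5)/4-.5,100+(y+.5)/3.8-.5] for x,y in a])
p,r=fit([(190,95,85),(190,-95,85),(0,95,85),(0,-95,85),(55,85,85),(55,-85,85)],u([(47,124),(265,38),(138,330),(352,241),(124,264),(318,188)]),C,[560,60,.4])
print("cab",p,r)
cab=p
z=40.5+26
p,r=fit([(75,48,z),(75,-48,z),(-75,48,z),(-75,-48,z)],u([(517,326),(600,249),(657,450),(737,369)]),C,[487,-240,.87])
print("tray",p,r); tray=p
print(proj(T(tray,[(0,0,102.5),(-59,0,98.5)]),C), u([(627,340),(683,390)]))
# size check of others: stack
p,r=fit([(95,70,40.5),(95,-70,40.5),(-95,70,40.5),(-95,-70,40.5)],u([(484,320),(618,224),(626,494),(757,396)]),C,[487,-240,.87]); print("stack",p,r)
hin=T(cab,[(0,95,0)])[0]
print("hinge",hin)
# door top corners: free edge; outer crop (190,552)
for q in u([(188,553),(204,546)]): 
    w=atz(q,83,C); d=w-hin; print("free",w, np.hypot(*d[:2]), np.arctan2(d[1],d[0]))
E
```

```text
cab [5.40459903e+02 7.08135609e+01 4.00343935e-01] [0.11112008 0.16331571 0.52052168 1.20560971 0.64322899 0.36132887]
tray [ 489.64935427 -232.82060625    0.80643572] [0.48126742 0.71091667 0.36692815 0.18854644]
[[333.39748343 190.21347442]
 [347.14066866 203.42382981]] [[331.375      189.10526316]
 [345.375      202.26315789]]
stack [ 483.61956375 -231.61200426    0.64819483] [0.56940495 0.54754434 0.51575465 1.06202013]
hinge [503.43506826 158.30162638   0.        ]
free [318.90356399 115.45021106  83.        ] 189.44160014347926 -2.913419350986227
free [324.64982819 102.95217264  83.        ] 187.15695044074312 -2.8413644936549427
```

```bash
python3 -m crank '[{"x":4.1,"y":-2.8},{"x":4.1,"y":-2.8},{"x":4.1,"y":-2.8},{"x":4.1,"y":-2.8},{"x":4.1,"y":-2.8}]' 45; python3 -m crank '[{"x":4.1,"y":-2.8},{"x":4.1,"y":-2.8},{"spin":-0.14},{"spin":-0.14},{"spin":-0.14}]'
```

```text
invalid input at $[0]: expected keys x, y, z, spin
invalid input at $[0]: expected keys x, y, z, spin
```

All four keys are needed in every row.

```bash
python3 -m crank '[{"x":4.1,"y":-2.8,"z":0,"spin":0},{"x":4.1,"y":-2.8,"z":0,"spin":0},{"x":4.1,"y":-2.8,"z":0,"spin":0},{"x":4.1,"y":-2.8,"z":0,"spin":0},{"x":4.1,"y":-2.8,"z":0,"spin":0}]' 45; python3 -m crank '[{"x":4.1,"y":-2.8,"z":0,"spin":0},{"x":4.1,"y":-2.8,"z":0,"spin":0},{"x":0,"y":0,"z":0,"spin":-0.14},{"x":0,"y":0,"z":0,"spin":-0.14},{"x":0,"y":0,"z":0,"spin":-0.14}]'
```

```text
clock: 2.2
eef_pos: [380.8, -395.7, 231.6]
tool_rot: [3.141, -0.0, 0.38]
force: [1.4, -0.9, 0.7]
width: 38.6
clock: 2.7
eef_pos: [435.7, -314.2, 231.5]
tool_rot: [3.141, 0.0, 0.808]
force: [-0.2, -1.1, 0.2]
width: 38.5
```

Run:
```python
from fit import *
import cv2
C=cam("wrist"); im=vision.get_image("wrist")
for k in ["tray_center","end_grip"]:
    print(k,[(round(d["score"],2),np.round(d["point"],1).tolist()) for d in vision.place_of(k,"wrist")])
t=[489.65,-232.8,.806]; z=66.5
L=[(75,48,z),(75,-48,z),(-75,-48,z),(-75,48,z)]
L2=[(20,7,102.5),(20,-7,102.5),(-20,-7,102.5),(-20,7,102.5)]
cv2.imwrite("pics/w1raw.png",im)
for l in (L,L2):
    q=proj(T(t,l),C); print(q.round(1).tolist()); cv2.polylines(im,[q.round().astype(int)],True,(0,0,255),1)
print(proj(T(t,[(0,0,71.5),(-59,0,44.5)]),C))
cv2.imwrite("pics/w1.png",cv2.resize(im,None,fx=1.5,fy=1.5))
```

```text
tray_center [(0.96, [237.3, 62.3]), (0.88, [153.1, 271.6]), (0.58, [493.2, 276.0])]
end_grip [(0.91, [238.9, 132.0]), (0.75, [498.7, 198.3]), (0.65, [165.4, 233.7])]
[[176.2, -34.0], [295.0, -33.7], [289.5, 150.7], [187.4, 150.6]]
[[224.6, 33.2], [243.2, 33.3], [243.8, 89.0], [226.0, 89.0]]
[[236.82556409  64.91682111]
 [239.45766709 130.76866739]]
```

View pics/w1.png

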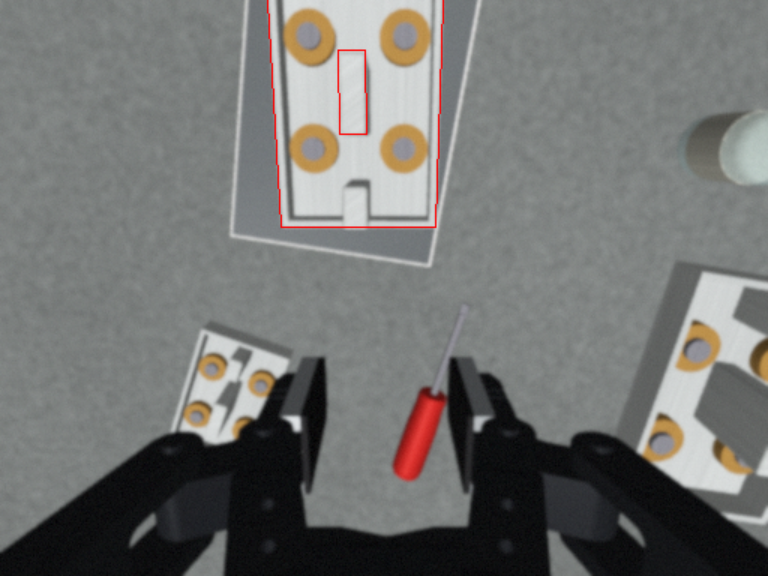

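```bash
python3 -m crank '[{"x":4.85,"y":-0.9,"z":0,"spin":0},{"x":4.85,"y":-0.9,"z":0,"spin":0},{"x":0,"y":0,"z":3.5,"spin":0},{"x":0,"y":0,"z":3.5,"spin":0},{"x":0,"y":0,"z":3,"spin":0}]'
python3 - <<'E'
from fit import *
import cv2
cv2.imwrite("pics/w2.png",vision.get_image("wrist"))
E
```

```text
clock: 3.35
eef_pos: [489.8, -232.3, 130.1]
tool_rot: [3.141, 0.0, 0.798]
force: [-0.1, -0.2, 0.5]
width: 38.6
```

View pics/w2.png

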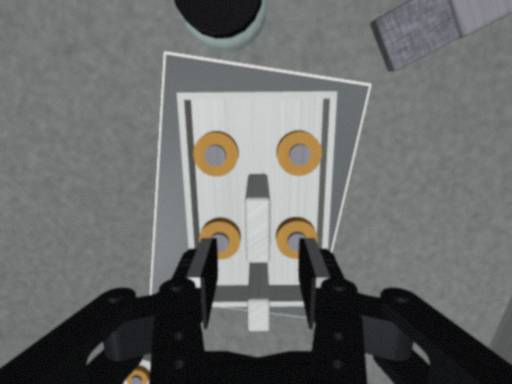

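The grip plate (col 258) is centred between the fingers. Descend and close.

```bash
python3 -m crank '[{"x":0,"y":0,"z":3,"spin":0},{"x":0,"y":0,"z":2.8,"spin":0},{"x":0,"y":0,"z":0,"spin":0}]'; python3 -m crank '[{"x":0,"y":0,"z":0,"spin":0},{"x":0,"y":0,"z":0,"spin":0},{"x":0,"y":0,"z":0,"spin":0},{"x":0,"y":0,"z":0,"spin":0}]' 0
```

```text
clock: 3.7
eef_pos: [487.7, -232.1, 71.1]
tool_rot: [-3.136, 0.003, 0.798]
force: [-0.5, 0.3, 0.5]
width: 38.4
clock: 4.1
eef_pos: [490.8, -233.2, 75.0]
tool_rot: [3.139, -0.001, 0.8]
force: [-0.0, 1.0, 6.5]
width: 13.2
```

```bash
python3 -m crank '[{"x":0,"y":0,"z":-1,"spin":0},{"x":0,"y":0,"z":-2,"spin":0},{"x":0,"y":0,"z":-2.5,"spin":0},{"x":0,"y":0,"z":-2.5,"spin":0},{"x":0,"y":0,"z":0,"spin":0}]'
python3 - <<'E'
from fit import *
import cv2
s=ctrl.read_state(); print(s["eef_pos"],s["force"],s["torque"],s["tool_rot"])
cv2.imwrite("pics/w3.png",vision.get_image("wrist"))
cv2.imwrite("pics/s3.png",vision.get_image("scene"))
E
```

```text
clock: 4.6
eef_pos: [491.9, -233.6, 156.7]
tool_rot: [3.135, -0.002, 0.8]
force: [1.5, -0.3, -3.7]
width: 12.9
[ 491.89715153 -233.59638433  156.65005745] [ 1.45432879 -0.31639927 -3.65112758] [-0.0215342  -0.06976533 -0.02236563] [ 3.13525720e+00 -2.45478686e-03  8.00482834e-01]
```

View pics/w3.png

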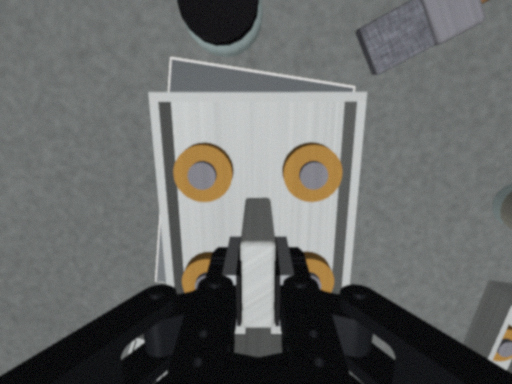

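Run:
```python
import cv2
from fit import *
C=cam("scene"); a=cv2.imread("pics/s3.png")
a=cv2.resize(a[150:280,150:350],None,fx=4,fy=4,interpolation=cv2.INTER_CUBIC)
u=lambda q:(np.c_[(q[:,0]-150+.5)*4-.5,(q[:,1]-150+.5)*4-.5]).round().astype(int)
p=[540.46,70.8,.4003]
for l in [[(190,95,85),(190,-95,85),(0,-95,85),(0,-85,85),(55,-85,85),(55,85,85),(0,85,85),(0,95,85)],[(190,95,0),(190,-95,0),(0,-95,0)]]:
    cv2.polylines(a,[u(proj(T(p,l),C))],False,(0,0,255),1)
cv2.imwrite("pics/s3c.png",a)
```

```text
(no output)
```

View pics/s3c.png

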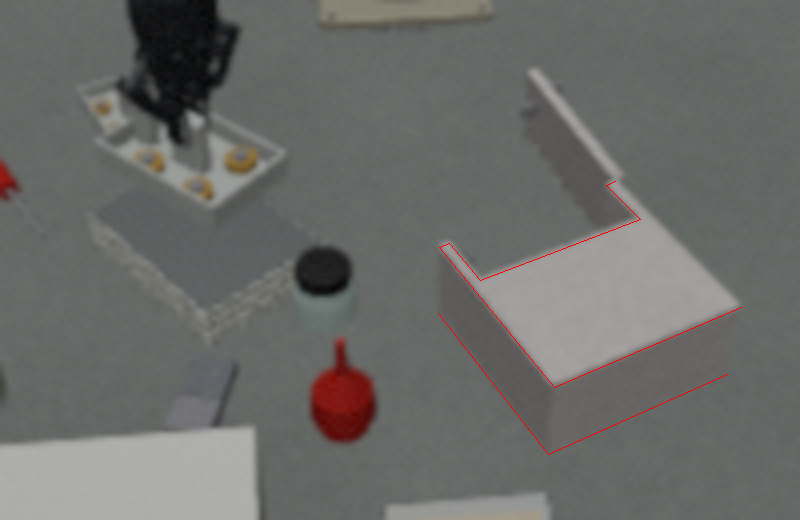

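```bash
python3 -m crank '[{"x":3.2,"y":-3.38,"z":0,"spin":0},{"x":3.2,"y":-3.38,"z":0,"spin":0},{"x":3.2,"y":-3.38,"z":0,"spin":0},{"x":3.2,"y":-3.38,"z":0,"spin":0},{"x":3.2,"y":-3.38,"z":0,"spin":0}]';python3 -m crank '[{"x":3.2,"y":-3.38,"z":0,"spin":0},{"x":0,"y":0,"z":0,"spin":0.133},{"x":0,"y":0,"z":0,"spin":0.133},{"x":0,"y":0,"z":0,"spin":0.133},{"x":0,"y":0,"z":0,"spin":0}]'
python3 - <<'E'
from fit import *
import cv2
s=ctrl.read_state(); print(s["eef_pos"],s["force"],s["torque"],s["tool_rot"])
cv2.imwrite("pics/w4.png",vision.get_image("wrist"))
cv2.imwrite("pics/t4.png",cv2.resize(vision.get_image("top")[100:255,150:350],None,fx=3.8,fy=3.8))
E
```

```text
clock: 5.2
eef_pos: [478.4, 1.5, 152.0]
tool_rot: [-3.14, 0.002, 0.8]
force: [1.3, 0.1, -3.7]
width: 13.1
clock: 5.7
eef_pos: [476.7, 46.4, 152.0]
tool_rot: [-3.141, 0.003, 0.402]
force: [-0.0, -0.0, -3.1]
width: 13.1
[476.70276732  46.40604538 152.01235581] [-0.01617567 -0.01799519 -3.12887688] [ 0.01706362 -0.04472081  0.01861121] [-3.14144624e+00  3.05907759e-03  4.01794705e-01]
```

View pics/t4.png

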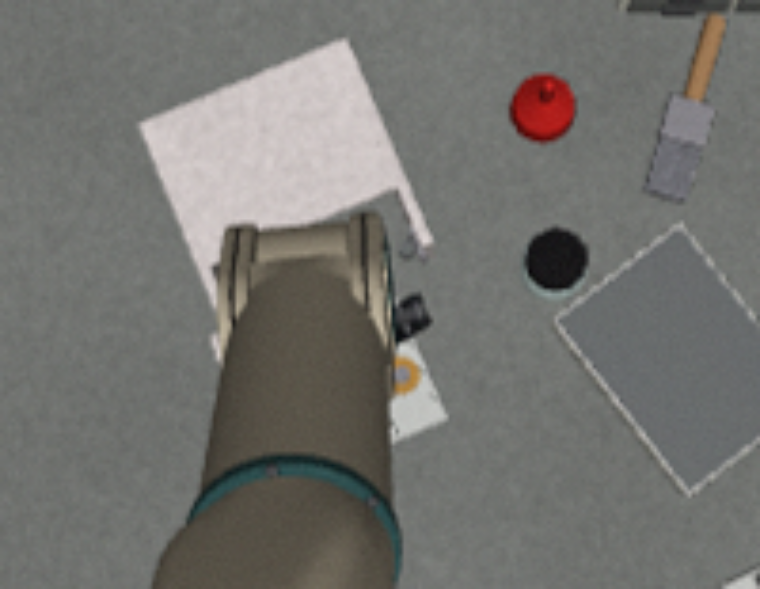

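View pics/w4.png

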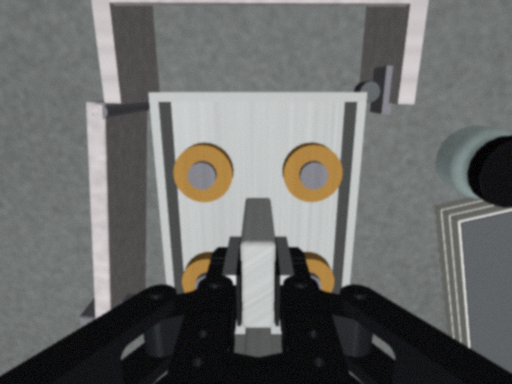

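```bash
python3 -m crank '[{"x":0,"y":0,"z":3,"spin":0},{"x":0,"y":0,"z":3,"spin":0},{"x":0,"y":0,"z":3,"spin":0},{"x":0,"y":0,"z":1.8,"spin":0},{"x":0,"y":0,"z":0,"spin":0}]';python3 -m crank '[{"x":0,"y":0,"z":0.3,"spin":0},{"x":0,"y":0,"z":0.3,"spin":0}]'
```

```text
clock: 6.3
eef_pos: [475.9, 46.0, 42.9]
tool_rot: [-3.14, 0.005, 0.404]
force: [-0.6, 0.3, -2.8]
width: 13.1
clock: 6.5
eef_pos: [478.8, 46.4, 40.0]
tool_rot: [3.141, -0.002, 0.402]
force: [0.1, -0.3, -4.0]
width: 13.1
```

```bash
python3 -m crank '[{"x":0,"y":0,"z":0.3,"spin":0},{"x":0,"y":0,"z":0,"spin":0}]';python3 -m crank '[{"x":0,"y":0,"z":0.2,"spin":0},{"x":0,"y":0,"z":0,"spin":0}]';python3 -m crank '[{"x":0,"y":0,"z":0.2,"spin":0},{"x":0,"y":0,"z":0,"spin":0}]'
```

```text
clock: 6.7
eef_pos: [478.2, 46.4, 36.7]
tool_rot: [3.141, -0.001, 0.402]
force: [0.0, 0.1, -4.3]
width: 13.1
clock: 6.9
eef_pos: [478.2, 46.4, 34.5]
tool_rot: [3.141, -0.001, 0.402]
force: [0.5, -0.2, -3.1]
width: 13.2
clock: 7.1
eef_pos: [478.3, 46.4, 34.5]
tool_rot: [3.141, -0.002, 0.402]
force: [-3.5, -0.8, 20.8]
width: 12.9
```

```bash
python3 -m crank '[{"x":0,"y":0,"z":-0.15,"spin":0},{"x":0,"y":0,"z":0,"spin":0}]';python3 -m crank '[{"x":0,"y":0,"z":0,"spin":0},{"x":0,"y":0,"z":0,"spin":0},{"x":0,"y":0,"z":0,"spin":0},{"x":0,"y":0,"z":-2,"spin":0},{"x":0,"y":0,"z":-2.5,"spin":0}]' 45; python3 -m crank '[{"x":-1.5,"y":0,"z":-2,"spin":0},{"x":-3,"y":0,"z":0,"spin":0},{"x":0,"y":0,"z":0,"spin":0}]'
python3 - <<'E'
from fit import *
import cv2
s=ctrl.read_state(); print(s["eef_pos"],s["force"],s["tool_rot"])
C=cam("wrist"); im=vision.get_image("wrist"); 
for k in ["tray_center","end_grip","tray"]:
    print(k,[(round(d["score"],2),np.round(d["point"],1).tolist()) for d in vision.place_of(k,"wrist")])
t=[478.3,46.4,.402]; z=26
for l in ([(75,48,z),(75,-48,z),(-75,-48,z),(-75,48,z)],[(20,7,62),(20,-7,62),(-20,-7,62),(-20,7,62)]):
    cv2.polylines(im,[proj(T(t,l),C).round().astype(int)],True,(0,0,255),1)
cv2.imwrite("pics/w5.png",im)
E
```

```text
clock: 7.3
eef_pos: [478.3, 46.4, 34.5]
tool_rot: [3.141, -0.001, 0.402]
force: [-0.6, 0.4, 7.3]
width: 12.8
clock: 7.8
eef_pos: [476.9, 46.2, 78.3]
tool_rot: [-3.141, 0.003, 0.402]
force: [0.9, -0.5, 0.6]
width: 38.5
clock: 8.1
eef_pos: [432.1, 27.2, 99.1]
tool_rot: [-3.141, 0.005, 0.4]
force: [-0.5, -0.3, -0.7]
width: 38.5
[432.10782065  27.16936737  99.09385008] [-0.48235232 -0.30931956 -0.72401616] [-3.14067845  0.00497951  0.40008344]
tray_center [(0.8, [256.4, 132.3])]
end_grip [(0.78, [258.9, 207.0])]
tray [(0.9, [258.9, 128.0])]
```

View pics/w5.png

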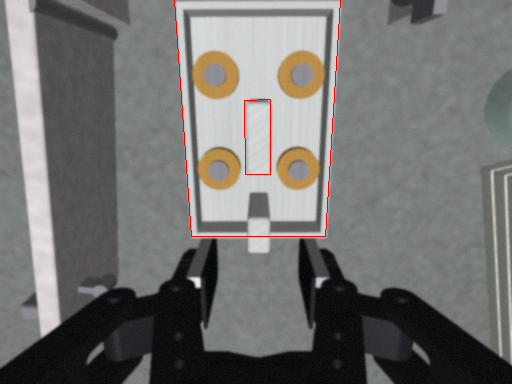

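```bash
python3 -m crank '[{"x":-0.9,"y":0,"z":0,"spin":0},{"x":0,"y":0,"z":2.5,"spin":0},{"x":0,"y":0,"z":2.5,"spin":0},{"x":0,"y":0,"z":1.5,"spin":0},{"x":0,"y":0,"z":0,"spin":0}]';python3 -m crank '[{"x":0,"y":0,"z":0,"spin":0},{"x":0,"y":0,"z":0,"spin":0},{"x":0,"y":0,"z":0,"spin":0},{"x":0,"y":0,"z":0,"spin":0}]' 0
python3 - <<'E'
from fit import *
import cv2
cv2.imwrite("pics/w6.png",vision.get_image("wrist"))
E
```

```text
clock: 8.8
eef_pos: [427.5, 26.2, 42.9]
tool_rot: [-3.135, 0.013, 0.4]
force: [-0.2, -0.5, 1.1]
width: 38.3
clock: 9.2
eef_pos: [428.7, 26.2, 44.8]
tool_rot: [-3.135, 0.009, 0.401]
force: [-0.5, 0.1, 3.7]
width: 12.5
```

View pics/w6.png

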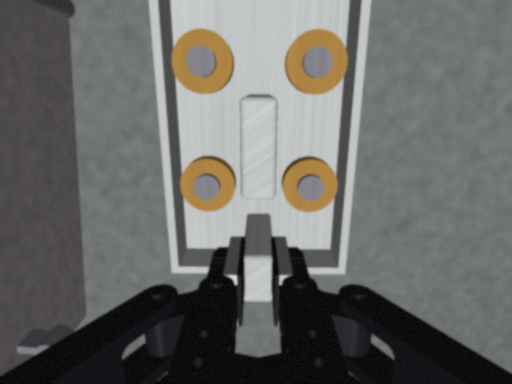

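```bash
python3 -m crank '[{"x":0.5,"y":0,"z":0,"spin":0},{"x":1,"y":0,"z":0,"spin":0},{"x":1.5,"y":0,"z":0,"spin":0},{"x":1.5,"y":0,"z":0,"spin":0},{"x":0.5,"y":0,"z":0,"spin":0}]'
python3 - <<'E'
from fit import *
import cv2
cv2.imwrite("pics/w7.png",vision.get_image("wrist"))
s=ctrl.read_state(); print(s["eef_pos"],s["force"],s["tool_rot"])
E
```

```text
clock: 9.75
eef_pos: [466.0, 43.5, 44.6]
tool_rot: [-3.129, 0.025, 0.399]
force: [-19.5, -8.6, 33.0]
width: 12.3
[466.44576182  43.66246657  44.6543321 ] [-15.93815602  -6.27861175  28.62451272] [-3.12932016  0.02463948  0.39966324]
```

View pics/w7.png

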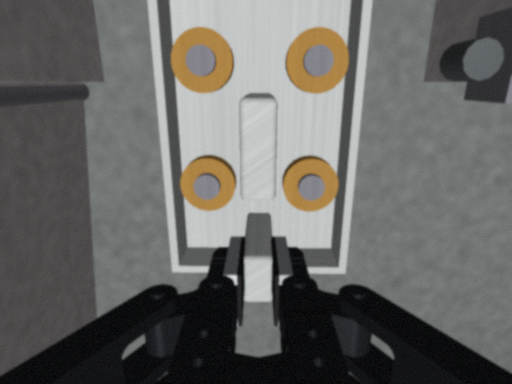

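```bash
python3 -m crank '[{"x":0,"y":0,"z":-0.2,"spin":0},{"x":0,"y":0,"z":0,"spin":0}]'; python3 -m crank '[{"x":0,"y":0,"z":0,"spin":0},{"x":0,"y":0,"z":0,"spin":0},{"x":0,"y":0,"z":0,"spin":0}]' 40
python3 - <<'E'
from fit import *
s=ctrl.read_state(); print(s["eef_pos"],s["force"],s["tool_rot"],s["qpos"])
E
```

```text
clock: 10.0
eef_pos: [474.4, 45.7, 45.8]
tool_rot: [-3.135, 0.01, 0.401]
force: [-0.4, -0.3, -3.5]
width: 12.1
clock: 10.3
eef_pos: [475.1, 46.0, 45.7]
tool_rot: [-3.135, 0.009, 0.402]
force: [0.2, -0.1, -0.3]
width: 34.0
[475.10360844  46.00844238  45.65221382] [ 0.24863484 -0.10289812 -0.31016249] [-3.13475591  0.00948877  0.40164916] [-0.28961573  0.72412082  0.20462886  2.12724265 -0.42826954  0.34044501
 -0.89668533]
```

```bash
python3 -m crank '[{"x":0,"y":0,"z":0.6,"spin":0},{"x":0,"y":0,"z":0.5,"spin":0},{"x":0,"y":0,"z":0,"spin":0}]'; python3 -m crank '[{"x":0,"y":0,"z":0,"spin":0},{"x":0,"y":0,"z":0,"spin":0},{"x":0,"y":0,"z":0,"spin":0}]' 0;  python3 - <<'E'
from fit import *
import cv2
s=ctrl.read_state(); print(s["eef_pos"],s["force"],s["tool_rot"])
C=cam("wrist"); im=vision.get_image("wrist"); 
for k in ["tray_center","end_grip","tray"]:
    print(k,[(round(d["score"],2),np.round(d["point"],1).tolist(),atz(d["point"],{"tray_center":31,"end_grip":4,"tray":0}[k],C)) for d in vision.place_of(k,"wrist")])
cv2.imwrite("pics/w8.png",im)
E
```

```text
clock: 10.6
eef_pos: [473.9, 45.9, 33.8]
tool_rot: [-3.134, 0.012, 0.401]
force: [0.0, 0.3, -0.0]
width: 34.5
clock: 10.9
eef_pos: [474.4, 45.7, 34.8]
tool_rot: [-3.135, 0.01, 0.401]
force: [0.1, -0.1, 0.5]
width: 12.9
[474.38971933  45.73033407  34.78604602] [ 0.0575142  -0.13858427  0.54582606] [-3.13472073  0.01021089  0.40110276]
tray_center [(0.93, [255.1, 139.3], array([523.81865409,  67.38946546,  31.        ]))]
end_grip [(0.92, [255.9, 241.3], array([466.02501259,  43.01708463,   4.        ]))]
tray [(0.86, [257.0, 131.8], array([523.51602935,  66.63019124,   0.        ]))]
```

View pics/w8.png

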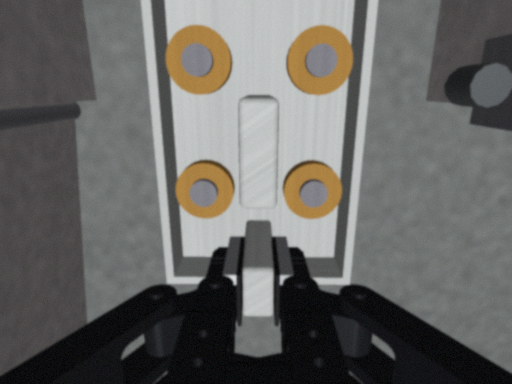

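```bash
python3 -m crank '[{"x":1,"y":0,"z":-0.02,"spin":0},{"x":1.5,"y":0,"z":-0.02,"spin":0},{"x":1.5,"y":0,"z":-0.02,"spin":0},{"x":1.5,"y":0,"z":-0.02,"spin":0},{"x":0.5,"y":0,"z":0,"spin":0}]'; python3 -m crank '[{"x":0.8,"y":0,"z":-0.02,"spin":0},{"x":1.2,"y":0,"z":-0.02,"spin":0},{"x":1.2,"y":0,"z":-0.02,"spin":0},{"x":0.3,"y":0,"z":0,"spin":0},{"x":0,"y":0,"z":0,"spin":0}]';  python3 - <<'E'
from fit import *
import cv2
s=ctrl.read_state(); print(s["eef_pos"],s["force"],s["tool_rot"])
C=cam("wrist"); im=vision.get_image("wrist"); 
for k in ["tray_center","end_grip","tray","top_edge"]:
    print(k,[(round(d["score"],2),np.round(d["point"],1).tolist(),atz(d["point"],{"tray_center":31,"end_grip":4,"tray":0,"top_edge":85}[k],C)) for d in vision.place_of(k,"wrist")])
cv2.imwrite("pics/w9.png",im)
E
```

```text
clock: 11.6
eef_pos: [530.8, 70.0, 34.7]
tool_rot: [-3.135, 0.01, 0.402]
force: [-2.5, -0.5, 2.0]
width: 12.8
clock: 12.1
eef_pos: [562.2, 83.2, 34.9]
tool_rot: [-3.135, 0.01, 0.402]
force: [-0.1, 0.1, -2.7]
width: 12.8
[562.20773457  83.16388041  34.8964718 ] [-0.13224561  0.09329508 -2.67043919] [-3.13484223  0.00967562  0.40200071]
tray_center []
end_grip [(0.6, [258.5, 238.5], array([556.06537445,  79.75089964,   4.        ]))]
tray []
top_edge [(0.59, [261.2, 249.9], array([588.41874307,  92.24692016,  85.        ]))]
```

View pics/w9.png

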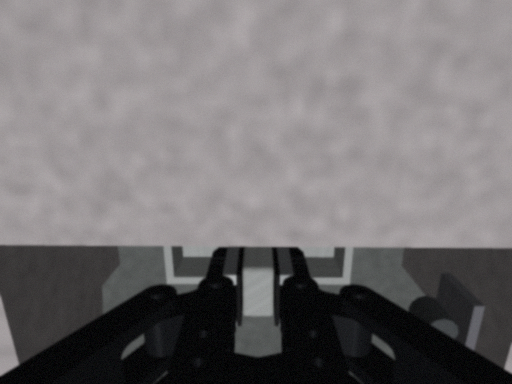

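```bash
python3 -m crank '[{"x":0.5,"y":0,"z":0,"spin":0},{"x":0.4,"y":0,"z":0,"spin":0},{"x":0,"y":0,"z":0,"spin":0}]'
```

```text
clock: 12.65
eef_pos: [571.0, 86.7, 35.0]
tool_rot: [-3.135, 0.009, 0.402]
force: [0.3, 0.8, -3.0]
width: 12.9
```

```bash
python3 -m crank '[{"x":0,"y":0,"z":0.05,"spin":0},{"x":0,"y":0,"z":0,"spin":0},{"x":0,"y":0,"z":0,"spin":0},{"x":0,"y":0,"z":-2,"spin":0},{"x":0,"y":0,"z":-3,"spin":0}]' 40; python3 -m crank '[{"x":-1,"y":0,"z":-4,"spin":0},{"x":-4,"y":0,"z":-2,"spin":0},{"x":-4.5,"y":0,"z":0,"spin":0},{"x":-3,"y":0,"z":0,"spin":0},{"x":0,"y":0,"z":0,"spin":0}]';  python3 - <<'E'
from fit import *
import cv2
s=ctrl.read_state(); print(s["eef_pos"],s["force"],s["tool_rot"])
C=cam("wrist"); im=vision.get_image("wrist"); 
for k in ["end_grip","top_edge","door_push","door_hinge"]:
    print(k,[(round(d["score"],2),np.round(d["point"],1).tolist(),atz(d["point"],{"end_grip":4,"top_edge":85,"door_push":43.5,"door_hinge":43.5}[k],C)) for d in vision.place_of(k,"wrist")])
p=[540.46,70.8,.4003]
for l in [[(55,85,85),(0,85,85),(0,95,85),(60,95,85)],[(0,-95,85),(0,-85,85),(55,-85,85),(55,85,85)],[(0,-85,0),(0,85,0)],[(0,-85,26),(0,85,26)]]:
    cv2.polylines(im,[proj(T(p,l),C).round().astype(int)],False,(0,0,255),1)
cv2.imwrite("pics/w10.png",im)
E
```

```text
clock: 13.15
eef_pos: [569.4, 86.2, 83.8]
tool_rot: [-3.134, 0.014, 0.401]
force: [0.6, -0.2, -0.5]
width: 34.0
clock: 13.65
eef_pos: [451.6, 35.7, 146.3]
tool_rot: [-3.133, 0.014, 0.398]
force: [0.3, 0.1, 0.5]
width: 34.2
[451.62706444  35.66691311 146.2967213 ] [0.30637115 0.09562134 0.45694747] [-3.13266666  0.01420409  0.39833398]
end_grip [(0.76, [258.4, 26.6], array([563.05989778,  82.56389615,   4.        ]))]
top_edge []
door_push [(0.7, [111.0, 217.6], array([384.06465289, 135.30988615,  43.5       ]))]
door_hinge [(0.75, [121.3, 59.1], array([502.03187884, 159.62358917,  43.5       ]))]
```

View pics/w10.png

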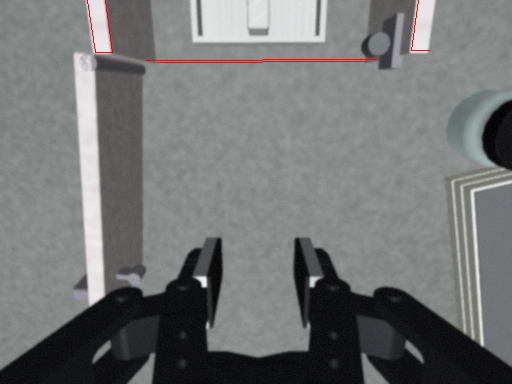

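```bash
python3 -m crank '[{"x":0.5,"y":-4,"z":0,"spin":0},{"x":0.5,"y":-4,"z":0,"spin":0},{"x":0.5,"y":-4,"z":0,"spin":0},{"x":0.5,"y":-4,"z":0,"spin":0},{"x":0,"y":0,"z":0,"spin":0}]' 0
python3 - <<'E'
from fit import *
import cv2
s=ctrl.read_state(); print(s["eef_pos"],s["tool_rot"])
cv2.imwrite("pics/w11.png",vision.get_image("wrist"))
im=vision.get_image("scene"); cv2.imwrite("pics/s11.png",cv2.resize(im[120:270,150:350],None,fx=3.8,fy=3.8))
E
```

```text
clock: 14.4
eef_pos: [411.0, 199.3, 146.1]
tool_rot: [-3.132, 0.01, 0.412]
force: [-0.3, -0.3, -0.2]
width: -0.3
[410.96456062 199.32807302 146.12457443] [-3.13176378  0.0100947   0.4124258 ]
```

View pics/w11.png

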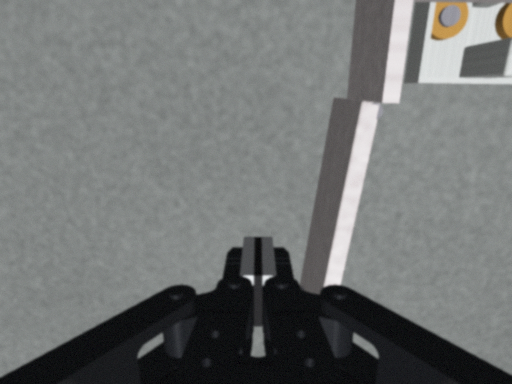

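View pics/s11.png

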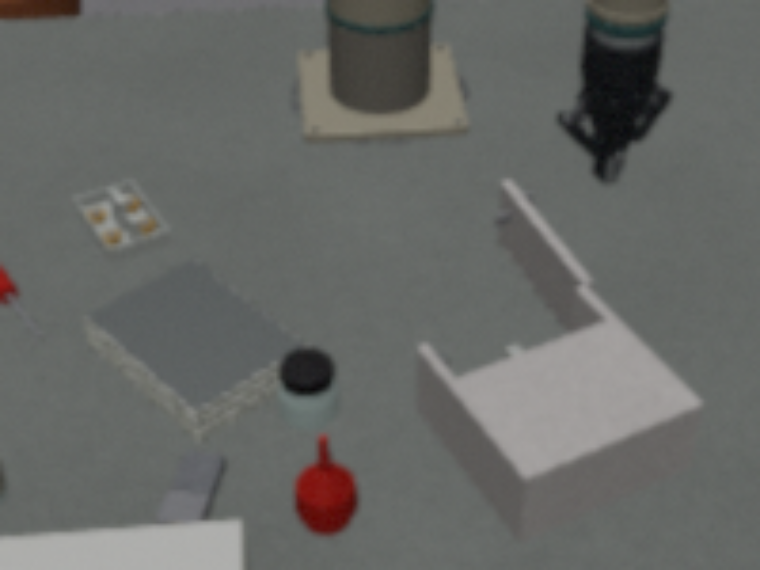

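```bash
python3 -m crank '[{"x":0,"y":0,"z":3.5,"spin":0},{"x":0,"y":0,"z":3.5,"spin":0},{"x":0,"y":0,"z":3.2,"spin":0},{"x":0,"y":0,"z":0,"spin":0}]'
python3 - <<'E'
from fit import *
# path: door angle a, finger centre at radius r, outset 12+14
cab=[540.46,70.8,.4003]; hin=np.array([503.4,158.3])
for a in np.arange(1.7,-.01,-.1):
    th=.4003-np.pi/2-a; d=np.array([np.cos(th),np.sin(th)]); n=np.array([d[1],-d[0]])
    r=85+35*min(1,(1.7-a)/1.0)
    w=hin+r*d+26*n; print(round(a,2),w.round())
E
```

```text
clock: 14.9
eef_pos: [409.8, 190.2, 41.8]
tool_rot: [-3.135, 0.017, 0.398]
force: [-0.4, -0.3, 0.8]
width: -0.1
1.7 [415. 161.]
1.6 [411. 150.]
1.5 [410. 140.]
1.4 [409. 129.]
1.3 [410. 117.]
1.2 [412. 106.]
1.1 [415.  94.]
1.0 [420.  83.]
0.9 [426.  72.]
0.8 [434.  61.]
0.7 [443.  51.]
0.6 [454.  46.]
0.5 [466.  41.]
0.4 [477.  38.]
0.3 [490.  36.]
0.2 [502.  36.]
0.1 [514.  36.]
-0.0 [526.  38.]
```

```bash
python3 -m crank '[{"x":-0.8,"y":1.85,"z":0,"spin":0},{"x":-0.8,"y":1.85,"z":0,"spin":0},{"x":-0.8,"y":1.85,"z":0,"spin":0},{"x":-0.6,"y":2.2,"z":0,"spin":0},{"x":-0.15,"y":2.4,"z":0,"spin":0}]'
python3 - <<'E'
from fit import *
import cv2
im=vision.get_image("scene"); cv2.imwrite("pics/s12.png",cv2.resize(im[120:270,150:350],None,fx=3.8,fy=3.8))
E
```

```text
clock: 15.4
eef_pos: [422.6, 85.8, 45.9]
tool_rot: [-3.135, 0.009, 0.401]
force: [0.0, 0.7, 0.1]
width: -0.0
```

View pics/s12.png

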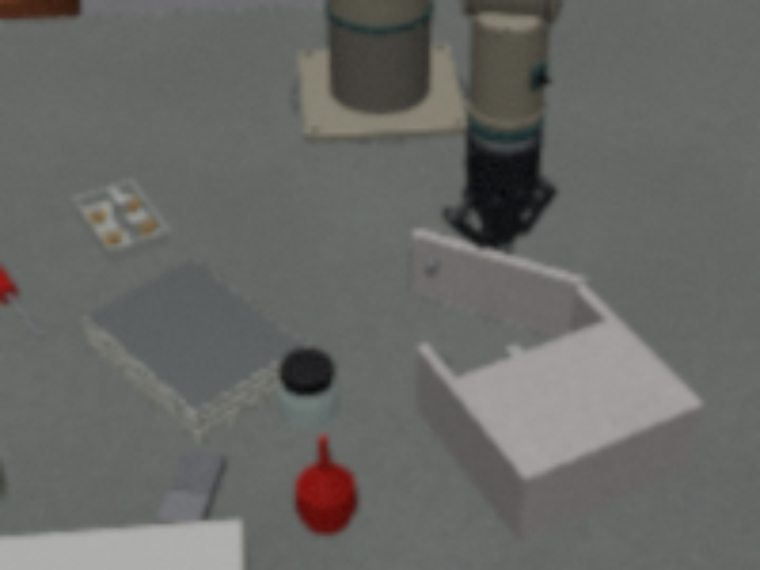

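```bash
python3 -m crank '[{"x":0.1,"y":2.7,"z":0.2,"spin":0},{"x":1.25,"y":2.15,"z":0,"spin":0},{"x":1.8,"y":1.6,"z":0,"spin":0},{"x":1,"y":0.6,"z":0,"spin":0},{"x":0,"y":0,"z":0,"spin":0}]'
python3 - <<'E'
from fit import *
import cv2
im=vision.get_image("top"); cv2.imwrite("pics/t12.png",cv2.resize(im[120:270,150:350],None,fx=3.8,fy=3.8))
im=vision.get_image("scene"); cv2.imwrite("pics/s13.png",cv2.resize(im[120:270,150:350],None,fx=3.8,fy=3.8))
E
```

```text
clock: 15.95
eef_pos: [489.9, 37.6, 42.4]
tool_rot: [-3.136, 0.007, 0.4]
force: [-0.2, 0.1, 0.6]
width: 0.3
```

View pics/s13.png

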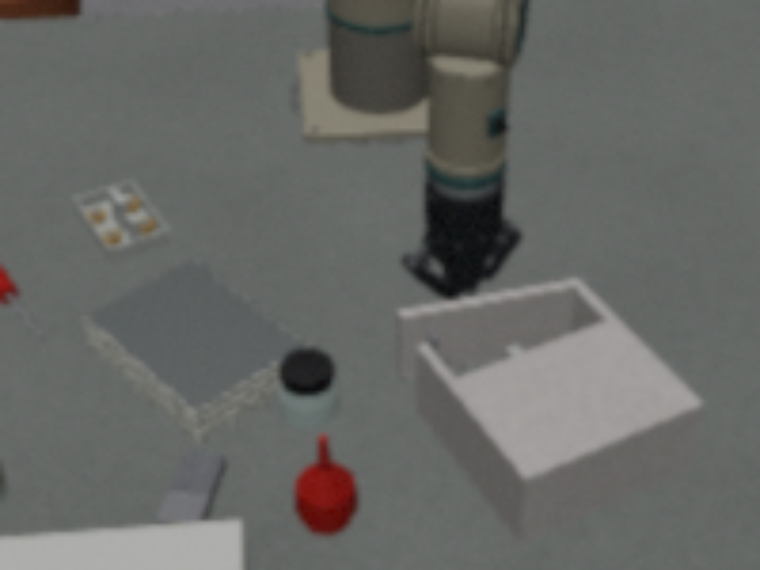

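```bash
python3 -m crank '[{"x":1,"y":0.4,"z":0,"spin":0},{"x":0.7,"y":0.4,"z":0,"spin":0},{"x":0.4,"y":0,"z":0,"spin":0},{"x":0,"y":0,"z":0,"spin":0}]';python3 -m crank '[{"x":0.4,"y":0,"z":0,"spin":0},{"x":0.3,"y":0,"z":0,"spin":0}]';python3 -m crank '[{"x":0.3,"y":0,"z":0,"spin":0},{"x":0.2,"y":0,"z":0,"spin":0}]'
```

```text
clock: 16.45
eef_pos: [510.6, 39.5, 41.1]
tool_rot: [-3.135, 0.01, 0.402]
force: [-0.1, -1.0, -0.0]
width: -0.1
clock: 16.65
eef_pos: [511.3, 40.5, 40.5]
tool_rot: [-3.132, 0.02, 0.4]
force: [-12.9, -6.0, 9.5]
width: -0.0
clock: 16.85
eef_pos: [515.0, 41.8, 40.3]
tool_rot: [-3.132, 0.021, 0.399]
force: [-8.6, -4.4, 2.7]
width: 0.2
```

Met the roller (about 14 N, now dropping). Push on.

```bash
python3 -m crank '[{"x":0.3,"y":0,"z":0,"spin":0},{"x":0.3,"y":0,"z":0,"spin":0}]';python3 -m crank '[{"x":0.2,"y":0,"z":0,"spin":0},{"x":0.2,"y":0,"z":0,"spin":0}]'
python3 - <<'E'
from fit import *
import cv2
im=vision.get_image("scene"); cv2.imwrite("pics/s14.png",cv2.resize(im[150:270,200:360],None,fx=4.8,fy=4.8))
E
```

```text
clock: 17.05
eef_pos: [522.6, 44.7, 40.3]
tool_rot: [-3.133, 0.018, 0.4]
force: [-10.7, -4.9, 5.2]
width: 0.2
clock: 17.25
eef_pos: [522.1, 45.1, 39.8]
tool_rot: [-3.13, 0.025, 0.4]
force: [-16.8, -7.5, 5.2]
width: -0.2
```

View pics/s14.png

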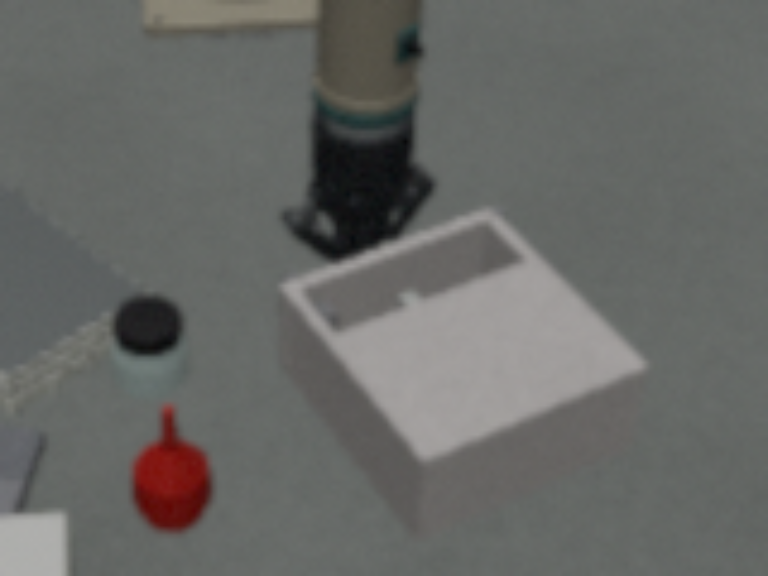

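```bash
python3 -m crank '[{"x":-1,"y":0,"z":0,"spin":0},{"x":-3,"y":0,"z":0,"spin":0},{"x":-3,"y":0,"z":-2,"spin":0},{"x":0,"y":0,"z":-4.5,"spin":0},{"x":0,"y":0,"z":-4.5,"spin":0}]';python3 -m crank '[{"x":0,"y":4,"z":-2,"spin":0},{"x":0,"y":4,"z":-2,"spin":0},{"x":0,"y":4,"z":-2,"spin":0},{"x":0,"y":4,"z":0,"spin":0},{"x":0,"y":4,"z":0,"spin":0}]'
python3 - <<'E'
from fit import *
import cv2
s=ctrl.read_state(); print(s["eef_pos"],s["clock"])
im=vision.get_image("scene"); cv2.imwrite("pics/s15.png",cv2.resize(im[150:270,200:360],None,fx=4.8,fy=4.8)); cv2.imwrite("pics/s15f.png",im)
im=vision.get_image("top"); cv2.imwrite("pics/t15f.png",im)
C=cam("top"); a=im[100:230,170:310]; k=4.5; a=cv2.resize(a,None,fx=k,fy=k,interpolation=cv2.INTER_CUBIC)
p=[540.46,70.8,.4003]
for l in [[(190,95,85),(190,-95,85),(0,-95,85),(0,95,85),(190,95,85)],[(0,95,83),(-12,95,83),(-12,-95,83),(0,-95,83)]]:
    q=proj(T(p,l),C); cv2.polylines(a,[(((q-[170,100]+.5)*k)-.5).round().astype(int)],False,(0,0,255),1)
cv2.imwrite("pics/t15.png",a)
E
```

```text
clock: 17.8
eef_pos: [466.2, 19.8, 152.6]
tool_rot: [-3.134, 0.011, 0.4]
force: [2.3, 1.6, 0.8]
width: 0.1
clock: 18.3
eef_pos: [547.8, -165.3, 211.5]
tool_rot: [-3.136, 0.007, 0.402]
force: [-0.3, 0.6, -1.0]
width: 0.0
[ 547.79261742 -165.3170938   211.54735002] 18.3
```

View pics/t15.png

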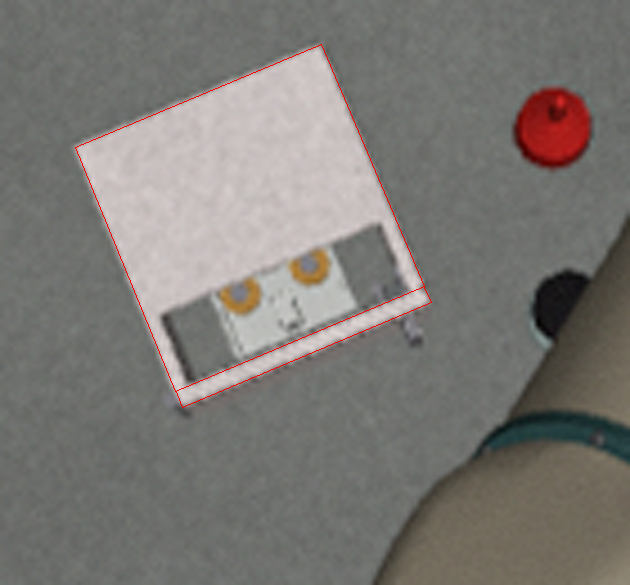

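View pics/s15.png

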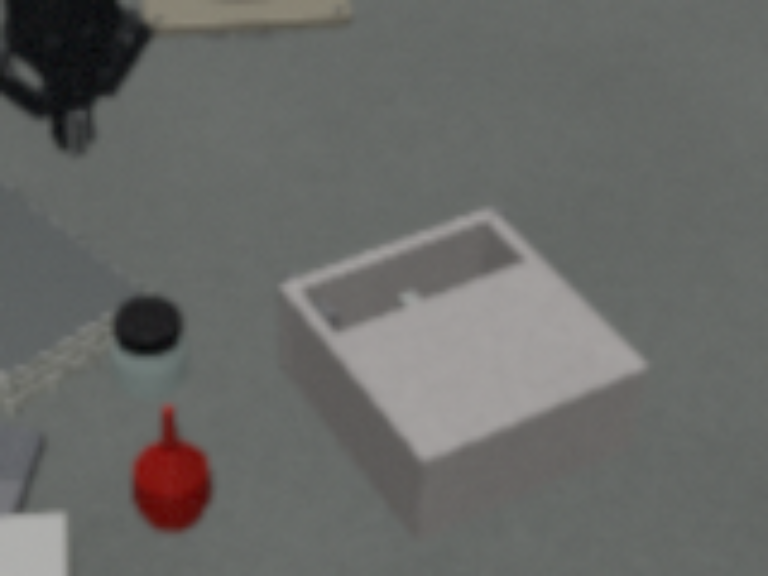

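View pics/t15f.png

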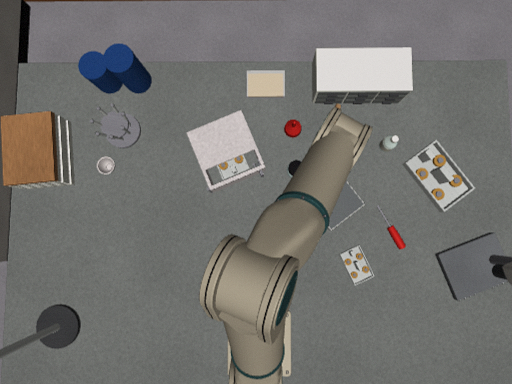

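The door lies exactly on the model's shut outline, the tray is inside behind it, and the bystanders are at their old pixels. Let the arm settle, then hand in.

```bash
python3 -m crank '[{"x":0,"y":0,"z":0,"spin":0},{"x":0,"y":0,"z":0,"spin":0},{"x":0,"y":0,"z":0,"spin":0}]'; python3 -c "
from cell import ctrl
print(ctrl.finish_job())"
```

```text
clock: 18.7
eef_pos: [545.9, -162.3, 210.1]
tool_rot: [-3.134, 0.01, 0.404]
force: [-0.1, 0.7, -0.4]
width: 0.1
the job is handed in; nothing more can be done
None
```

The tray is in the cabinet with the door shut, and I handed the job in at 18.7 s of the 64 s allowed; no verdict came back.

**What I did:** I lifted the middle-sized tray off the stack by its middle grip. I set it down in front of the opening with the end grip outside and let go. I then slid it in by the end grip, pushed the door past its catch, and backed the arm clear.

**Last checks:**
- **Tray:** measured before the door was shut, its centre was about 84 to 88 mm behind the front plane, inside the 77 to 105 mm range.
- **Door:** it lay on the model's shut outline in the top picture after the arm had backed off. While pushing, the force rose to about 14 N at the roller, fell, then rose to about 18 N with no further movement.
- **Other things:** in the last pictures the visible ones looked to be where they started. The arm partly hid the jar and the brush in the top view.

**What went differently:** the first pinch on the end grip was about 10 mm too high because the arm was near its inner reach. The wrist force reached about 39 N, mostly downward, over the first few centimetres of the slide, so I re-gripped lower.

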